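Shut and latch the makeup case

ROBOT

A 6-joint arm with a two-finger parallel gripper is mounted at the origin on the work surface. World frame = base frame: x ahead of the robot, y to its left, z up, the work surface at z = 0. Lengths are in m, angles in rad, forces in N, time in s.
With the tool pointing down it reaches from about 0.425 to 1.125 m from the base axis. Payload 14.9 kg.
Tool frame: the origin (TCP) lies on the centre line of the jaws, within the pads' length; the fingertips stand ctrl.tip_extent ahead of it and the grasp point (between the pads) lies 3 mm ahead of it (ctrl.tip_extent is the distance from the TCP to the fingertips, in m); z points along the fingers, y is the direction in which the jaws open and shut (so a half turn about z gives the same grasp; the last joint's range is limited). The gripper opens to 91 mm and grips with 3 to 60 N. Pads are 32 mm wide; open, the fingers measure 118 mm over their backs; the gripper's body (76 mm by 178 mm) begins 60 mm behind the grasp point.
Start: joints at [1.199, 0.379, 1.734, -0, 1.028, -0.033], TCP at [0.233, 0.66, 0.201] pointing down, gripper open.
Joint ranges: [-2.77, 2.77], [-0.74, 2.19], [0, 2.66], [-1.06, 4.2], [0.31, 2.87], [-3.08, 3.08]. Speed limits (rad/s): [1.89, 1.89, 2.39, 3.14, 3.14, 3.14].

INTERFACE

Orientations are given as a rotation vector (axis times angle).
In Python, from rig import readout, cams, ctrl gives the robot as it stands. The module is installed in compiled form; this text tells all that it offers.
- The arm moves only by the tool drive_tool, never from a script. Its argument "motion" is a list of rows, each a list of 2 entries, a list of its own where there are three numbers: the shift along the tool's x, y, z in units of 0.2 m (1.0 is 0.2 m), then the turn about the tool's z in units of pi rad (1.0 is pi rad). A call has 1 to 8 rows; each row shifts and turns the commanded pose from where the row before left it, along the tool's axes as they then stand; what a row does not reach is not made up. A row lasts 1/10 s, in which the tool goes at most 50 mm and 8.59 degrees, less where a joint would pass 70% of its speed; a pose out of reach is approached as far as the arm can. A call with a number of a shift or a turn outside -1 to 1 is refused whole. A call with a gripper value outside its range is refused whole. "jaw" is the closure, from 0 (fully open) to 1 (shut), set as the call begins (left out, the last holds). The fingers move at their own pace and stop on an object; the grip force is fixed at half the most. Time passes only in rows, so rows that do not move let the fingers close. It gives the time, the measured TCP pose, the force and the opening at its end, in the units of the state.
- readout.read_state(): the state, without advancing time (a new reading comes with each control period).
- cams.read_camera(name): name is "scene" or "top"; returns a dict with "color" (384x512x3 uint8, red, green, blue), "depth" (384x512 float32, m along the optical axis (not along the pixel's ray), 0 where there is no reading), "fx", "fy", "cx", "cy" (pixels), "dist" ([k1, k2, p1, p2, k3] as OpenCV has them; the pictures are not rectified), "rvec" (rotation vector, rad) and "tvec" (3), from world to camera coordinates, as OpenCV has them. Camera axes: x right, y down, z forward; pixel columns grow to the right and rows downward; lengths in m; the calibration is good to about 2 mm. A picture is of the moment at which its call begins.
- ctrl.finish_job(): hands the job in, once; it reports no verdict.
The state is a dict: "time_s": time; "qpos": joint angles; "qd": joint speeds; "effort": joint torques, N m; "tcp_pos": TCP position; "tool_rot": TCP orientation; "contact_force": force on the tool from outside, world axes, zero at the start; "moment": the same for the moment, N m; "width": opening from 0.0 (shut) to 1.0 (fully open).
Only numpy, scipy, OpenCV 4.12 (cv2) and the standard library are available. Lean on these libraries where they do the work, as an engineer would, in place of code of your own. Each camera call takes 0.05 s, during which the arm holds its last target. There are 200 camera calls.

TASK

Pack the makeup case up: lower its lid, hook the latch's wire loop over the keeper on the lid, then press the lever down fully home, flush with the case, until its end snaps in behind the spring catch and the lid is drawn tight on its seal. Lid and lever are thin metal: use fingertip force only, and leave the other things on the vanity where they are.

Things in the scene. Friction and masses are not known exactly. Their poses are not given: they have to be found in the camera images.
- case: champagne aluminium makeup case, fixed. Shell 160 mm deep (x) x 240 wide (y) x 100 high to the rim; the lid adds 30. Origin: centre of its underside. The latch is in the middle of the front, the flat face at x = -80 mm; -x points out of that face, roughly to the robot's right (-y). The lid is hinged on the back rim (x = +80, z = 100 mm)
- lid (a joint): lid angle in rad: 0 shut tight, grows as it opens. A stiff hinge (about 3 N at the front edge) holds it where it is left; 0.35 kg. Lowered, it rests on a springy rubber seal (20 N per mm) in the front rim at about 0.022 (3.5 mm ajar at the front) and springs back to there when pushed down and let go
- lid_edge (a point): top front edge of the lid, middle of its width, 160 mm from the hinge line and 30 mm above the lid's underside
- lid_shell: the lid itself, a champagne shell 160 x 240 x 30 mm with the keeper on its front; origin on the hinge line at the level of its underside, -x towards its front edge. Thin: it dents when pushed by the fingers with over 35 N
- keeper (a point): mouth of the keeper, a steel hook open upward, 18 mm wide (y), amid the lid's front. Point: level with the lip's top, 5.5 mm out from the lid's front face. Its channel spans 0 to 8.5 mm out from that face, floor 6 mm below the point; lip 2.5 mm thick. The lid's face rises plain for 20 mm above the point. Axes are the lid's: when down, -x out of the front, z up
- lever_pin (a point): axis of the lever's pin (along the case's y), 11 mm out from the front face and 14 mm below the rim; its axes are those of the case
- lever (a joint): lever angle in rad: 0 home, hanging down flush on the case's front; pi/2 straight out; starts raised beyond that. A stiff pin (0.1 N m) keeps it where left. Hooked, it takes up to 10 N (square to it 40 mm from the pin), passes dead centre near 0.16, meets the spring catch near 0.09, where the push must build up to about 12 to 16 N until it snaps to the hard stop at 0; else it stays near 0.08
- lever_tip (a point): point on the middle of the lever's outer face (the upper one when raised), 44 mm from the pin. The lever is a champagne plate 22 mm wide, 3 mm thick, with a rolled end 53 mm from the pin; its outer face lies 5 mm outward of the line from the pin. The dark steel catch, 16 mm wide, sits on the case's front 67 mm below the rim and stands out 21 mm, under the rolled end when home
- lever_plate: the lever itself; origin on its pin, -z along the lever to its tip, -x square out of its outer face. Thin: it bends when pushed by the fingers with over 35 N
- loop_bar (a point): middle of the loop's crossbar: stiff 4 mm wire, 42 mm long (along y); two 34 mm legs join its ends to a pivot on the lever 14 mm from the pin. It starts upright, leaning away from the lid. The pivot is stiff: the loop stays where put and turns with the lever unless caught behind the lip (crossbar at the lip's top or lower). Pushing the crossbar down takes about 8 N and draws the lever down
- perfume: round perfume bottle, pink glass with champagne cap, 66 mm across, 75 mm high, origin under its centre; bystander
- compact: round champagne compact, shut, 72 mm across, 17 mm high, origin under its centre; bystander
- roller: pink plastic hair roller standing on end, 34 mm across, 62 mm high, origin under its centre; bystander
- tweezer: steel slant tweezer lying flat, 95 mm long (its x), 9 mm wide, 9 mm high, origin under its centre; bystander

How it is judged:
By the outcome, as a careful person would: the job done as asked, in the order asked, and still so for the second after the job is handed in, with the robot touching nothing.
It also fails if it takes over 61 s, if anything falls off the work surface, if the arm or the gripper's body presses on something with over 40 N, if the wrist force passes 120 N, or if a joint passes its speed limit or range.

## Working session

There is one attempt and no reset: what is moved stays moved. The work goes in short steps, Python scripts to look and compute and a tool call to move; the robot and the scene stay as the last step left them, time stands still between calls to the robot, and variables do not carry over. Pictures are saved under pics/ and viewed, about 8 in all and at most 12, crops included, and the job is handed in when it is done.

Besides the shell and the picture viewer there is one more tool, called after "Call:" as a command line: name --argument value ..., lists and objects as JSON in quotes. drive_tool: Moves the arm, as the interface text tells. Shifts and turns lie within -1 to 1; 1 stands for 0.2 m of shift or pi rad of turn. Its arguments: {"type":"object","properties":{"motion":{"type":"array"},"jaw":{"type":"number"}},"required":["motion"]}

```bash
mkdir -p pics; cat > h.py <<'E'
import numpy as np, cv2
from rig import readout, cams, ctrl
def snap(n,f=None):
    c=cams.read_camera(n)
    if f: cv2.imwrite(f,c["color"][:,:,::-1])
    return c
def cloud(c):
    H,W=c["depth"].shape
    K=np.array([[c["fx"],0,c["cx"]],[0,c["fy"],c["cy"]],[0,0,1]])
    u,v=np.meshgrid(np.arange(W,dtype=float),np.arange(H,dtype=float))
    n=cv2.undistortPoints(np.stack([u,v],-1).reshape(-1,1,2),K,np.array(c["dist"])).reshape(H,W,2)
    R=cv2.Rodrigues(np.array(c["rvec"]))[0]
    P=np.dstack([n,np.ones((H,W))])*c["depth"][...,None]
    P=(P-np.array(c["tvec"]).reshape(3))@R
    P[c["depth"]<=0]=np.nan
    return P
E
python3 - <<'E'
from h import *
print(readout.read_state(), ctrl.tip_extent)
for n in("scene","top"):
    c=snap(n,f"pics/{n}0.png"); np.savez(f"{n}0.npz",**c); P=cloud(c)
    R=cv2.Rodrigues(np.array(c["rvec"]))[0]; print(n,-R.T@np.array(c["tvec"]).reshape(3),R[2],c["fx"])
E
```

```text
{'time_s': 0.0, 'qpos': array([ 1.19875955e+00,  3.79406309e-01,  1.73481091e+00, -4.09025624e-06,
        1.02851361e+00, -3.32782175e-02]), 'qd': array([-1.29167415e-03, -4.85257650e-05,  9.61597305e-04, -1.02530404e-03,
        1.63671206e-03, -2.58745292e-04]), 'effort': array([ 3.57881901e-03, -7.63763523e+01, -4.34348631e+01,  6.52929163e-02,
        4.25969751e-02, -8.81593201e-05]), 'tcp_pos': array([0.23245551, 0.65981567, 0.20077492]), 'tool_rot': array([-5.29538584e-01, -3.09641284e+00,  1.75222450e-03]), 'contact_force': array([ 0.77901932, -0.34973545,  1.05818328]), 'moment': array([-0.03633289,  0.00344743,  0.00556914]), 'width': 0.998766032227244} 0.022
scene [0.90167877 0.30916537 0.59949625] [-0.48406471 -0.45148301 -0.74956284] 364.39603040728883
top [0.45770993 0.02035791 0.72259799] [ 0.19661908 -0.0469891  -0.97935334] 385.2260700394326
```

View pics/scene0.png

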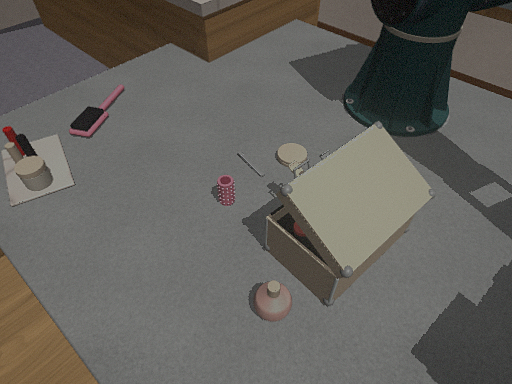

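View pics/top0.png

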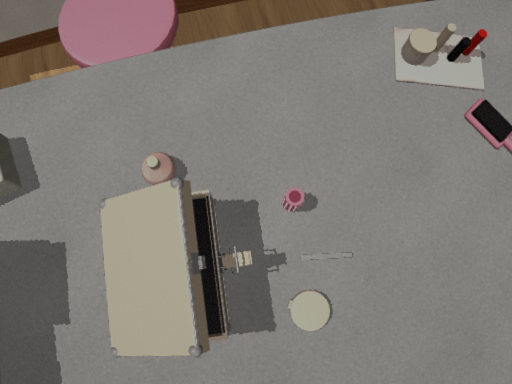

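Scene: case with open lid. Top: lid at (150,270), front rim about (211,195)–(226,338), lever/loop at (240,258), perfume at (157,168), roller (293,200), tweezer (327,256), compact (310,310).

```bash
python3 - <<'E'
from h import *
c=dict(np.load("top0.npz")); P=cloud(c)
for uv in [(157,168),(293,200),(305,256),(350,256),(310,310),(103,203),(180,185),(113,350),(194,350),(150,270),(211,195),(226,338),(218,265),(201,263),(248,258),(236,258),(236,247),(237,270),(230,262)]:
    print(uv,np.round(P[uv[1],uv[0]],4))
cv2.imwrite("pics/crop.png",cv2.resize(c["color"][180:360,90:280,::-1],None,fx=4,fy=4,interpolation=cv2.INTER_CUBIC)[:600*1,:])
# lid plane
Q=P[210:340,115:180].reshape(-1,3);Q=Q[~np.isnan(Q).any(1)];m=Q.mean(0);s=np.linalg.svd(Q-m,full_matrices=False);print(m,s[2][2],s[1][2]/len(Q)**.5)
S=P.reshape(-1,3)
c2=dict(np.load("scene0.npz"));P2=cloud(c2)
for uv in [(379,127),(432,193),(347,270),(286,190),(295,165),(270,213),(331,300),(268,240),(298,168),(305,172)]:print(uv,np.round(P2[uv[1],uv[0]],4))
E
```

```text
(157, 168) [0.6712 0.139  0.057 ]
(293, 200) [ 0.5597 -0.0845  0.0586]
(305, 256) [ 0.4608 -0.0893  0.0027]
(350, 256) [ 0.4413 -0.1703  0.0075]
(310, 310) [ 0.365  -0.073   0.0122]
(103, 203) [0.6107 0.2206 0.1309]
(180, 185) [0.594  0.0863 0.1992]
(113, 350) [0.3867 0.2439 0.1285]
(194, 350) [0.3739 0.1112 0.2019]
(150, 270) [0.4897 0.1558 0.1694]
(211, 195) [ 0.6136  0.057  -0.0017]
(226, 338) [0.3643 0.0766 0.0977]
(218, 265) [nan nan nan]
(201, 263) [0.4828 0.0807 0.1857]
(248, 258) [0.4777 0.0154 0.1083]
(236, 258) [0.4812 0.0335 0.1261]
(236, 247) [ 0.5061  0.0318 -0.0013]
(237, 270) [0.4631 0.036  0.1266]
(230, 262) [0.4784 0.045  0.0933]
[0.48518818 0.163225   0.1654741 ] [-0.04139456 -0.47379928 -0.87965944] 0.0007642293160994578
(379, 127) [0.381  0.1187 0.1995]
(432, 193) [0.3875 0.2457 0.129 ]
(347, 270) [0.6159 0.2237 0.1324]
(286, 190) [0.6068 0.096  0.2009]
(295, 165) [0.4775 0.0183 0.1099]
(270, 213) [ 0.53    0.0049 -0.0019]
(331, 300) [0.6156 0.2159 0.0237]
(268, 240) [0.6042 0.0639 0.0363]
(298, 168) [0.4771 0.0257 0.1064]
(305, 172) [0.5583 0.0936 0.2013]
```

View pics/crop.png

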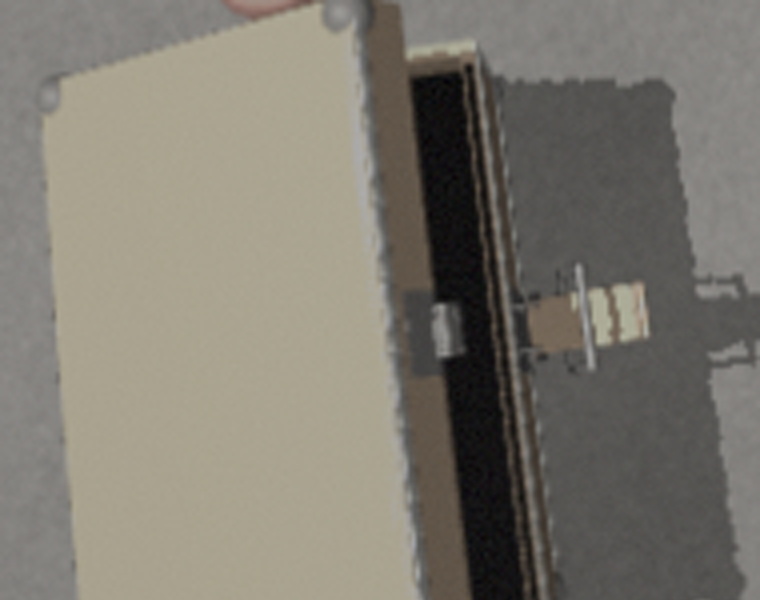

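Crop: keeper near crop (447,330), crossbar (585,318), lever beyond it (620,315). Now a fit of the lid from both views.

```bash
python3 - <<'E'
from h import *
for n in("top","scene"):
    c=dict(np.load(n+"0.npz"));P=cloud(c)
    m0=np.array([.4852,.1632,.1655]);nn=np.array([.0414,.4738,.8797])
    for it in range(3):
        d=(P-m0)@nn
        M=(np.abs(d)<.003)&(np.linalg.norm(P-m0,axis=2)<.16)
        M=cv2.morphologyEx(M.astype(np.uint8),cv2.MORPH_OPEN,np.ones((3,3)))>0
        Q=P[M];m0=Q.mean(0);nn=np.linalg.svd(Q-m0,full_matrices=False)[2][2];nn*=np.sign(nn[2])
    th=np.arctan2(np.hypot(nn[0],nn[1]),nn[2])
    # in-plane axes using provisional y
    ey=np.cross(nn,[0,0,1]);ey/=np.linalg.norm(ey);ey=-ey if ey[0]>0 else ey
    ex=np.cross(ey,nn)
    q=np.stack([(Q-m0)@ex,(Q-m0)@ey],1).astype(np.float32)
    (cx,cy),(w,h),a=cv2.minAreaRect(q*1000)
    ctr=m0+ex*cx/1e3+ey*cy/1e3
    print(n,"normal",nn,"th",th,"yaw",np.degrees(np.arctan2(nn[1],nn[0])),"rect",w,h,a,"ctr",ctr,len(Q))
    # rim / keeper / lever near front
    yaw=np.radians(85.0)
    for z0,z1 in((.094,.104),):
        X=np.array([np.cos(yaw),np.sin(yaw)])
        S=P.reshape(-1,3);S=S[(S[:,2]>z0)&(S[:,2]<z1)&(abs(S[:,0]-.48)<.14)&(S[:,1]>.03)&(S[:,1]<.12)]
        if len(S)>10: print(" rim pts",len(S),np.polyfit(S[:,0]-.48,S[:,1],1), np.percentile(S[:,1],[5,50,95]))
    S=P.reshape(-1,3);S=S[(S[:,2]>.075)&(abs(S[:,0]-.48)<.03)&(S[:,1]>-.01)&(S[:,1]<.056)]
    print(" latch",len(S));print(np.round(S[::max(1,len(S)//25)]*1000).astype(int).tolist())
E
```

```text
top normal [0.04129801 0.47293996 0.88012628] th 0.4946681978658896 yaw 85.00948306190217 rect 242.90689086914062 163.80035400390625 89.8457260131836 ctr [0.4910839  0.16790226 0.16267041] 13869
 rim pts 942 [-0.0914646   0.06686555] [0.03963922 0.06799163 0.08762037]
 latch 484
[[501, 32, 123], [499, 42, 91], [492, 31, 126], [490, 24, 102], [489, 32, 125], [492, 47, 94], [485, 17, 108], [486, 33, 124], [490, 51, 90], [482, 19, 109], [483, 35, 123], [487, 52, 90], [479, 22, 107], [481, 38, 99], [484, 54, 88], [476, 22, 106], [478, 38, 98], [480, 53, 89], [473, 23, 104], [475, 39, 97], [477, 54, 90], [470, 24, 107], [471, 34, 125], [469, 35, 126], [466, 35, 126], [461, 35, 124]]
scene normal [0.03947176 0.47260193 0.88039161] th 0.49410899764769867 yaw 85.2257310557344 rect 244.41036987304688 163.74441528320312 89.72393035888672 ctr [0.49455778 0.16944075 0.16345435] 11971
 rim pts 271 [0.45543139 0.02728788] [0.03258776 0.06628875 0.11464416]
 latch 188
[[462, 36, 126], [476, 14, 117], [462, 38, 123], [475, 34, 127], [481, 13, 114], [477, 35, 126], [484, 13, 113], [470, 20, 109], [491, 12, 115], [478, 18, 110], [481, 37, 124], [483, 18, 110], [487, 36, 125], [484, 19, 110], [472, 27, 106], [500, 32, 127], [471, 29, 104], [497, 35, 124], [490, 19, 106], [480, 29, 105], [490, 24, 107], [478, 32, 103], [486, 28, 104], [475, 37, 101], [483, 33, 102], [487, 34, 103], [487, 34, 101]]
```

Call:
drive_tool --motion '[[[0,0,-0.06],0.046],[[0,0,-0.06],0.046],[[0,0,-0.06],0.046],[[0,0,-0.06],0.046],[[0,0,-0.06],0.046],[[0,0,-0.06],0.046],[[0,0,-0.06],0.046],[[0,0,-0.06],0.046]]' --jaw 1

```text
time_s: 0.9
tcp_pos: [0.2326, 0.66, 0.2975]
tool_rot: [2.142, 2.298, -0.001]
contact_force: [-0.6, 0.8, -0.5]
width: 0.328
```

```bash
cat > w.py <<'E'
from h import *
import sys
yaw=np.radians(85.1);X=np.array([np.cos(yaw),np.sin(yaw),0]);Y=np.array([-X[1],X[0],0]);O=np.array([.4905,.1450,0])
def st(tgt=None):
    s=readout.read_state();p=np.array(s["tcp_pos"]);R=cv2.Rodrigues(np.array(s["tool_rot"]))[0]
    d=p-O;print("t %.2f o %.1f lat %.1f tipz %.1f"%(s["time_s"],-d@X*1e3,d@Y*1e3,(p[2]-.022)*1e3),"F(X,Y,z)",np.round([s["contact_force"]@X,s["contact_force"]@Y,s["contact_force"][2]],1),"w %.2f"%s["width"],"toolx deg %.1f"%np.degrees(np.arctan2(R[1,0],R[0,0])),"tilt",np.round(R[:2,2],3))
    if tgt is not None:
        t=O-X*tgt[0]/1e3+Y*tgt[1]/1e3;t[2]=tgt[2]/1e3+.022
        print("tool shift units",np.round(R.T@(t-p)/.2,3))
if __name__=="__main__":
    a=[float(v) for v in sys.argv[1:]];st(a if a else None)
E
python3 w.py 45 0 250
```

```text
t 0.90 o -491.1 lat 301.0 tipz 275.5 F(X,Y,z) [ 0.8  0.7 -0.5] w 0.33 toolx deg 94.0 tilt [-0.    -0.001]
tool shift units [-2.881  1.072  0.129]
```

Call:
drive_tool --motion '[[[0,0,0],0.025],[[0,0,0],0.0245],[[-0.19,0.107,0],0],[[-0.19,0.107,0],0],[[-0.19,0.107,0],0],[[-0.19,0.107,0],0],[[-0.19,0.107,0],0],[[-0.19,0.107,0],0]]'

```text
time_s: 1.7
tcp_pos: [0.3428, 0.421, 0.2972]
tool_rot: [2.308, 2.132, -0.0]
contact_force: [0.4, -1.0, 0.1]
width: 0.005
```

Call:
drive_tool --motion '[[[-0.19,0.107,0],0],[[-0.19,0.107,0],0],[[-0.19,0.107,0],0],[[-0.19,0.107,0],0],[[-0.19,0.107,0],0],[[-0.19,0.107,0],0],[[0,0,0],0],[[0,0,0],0]]'

```text
time_s: 2.5
tcp_pos: [0.4525, 0.1845, 0.2973]
tool_rot: [-2.31, -2.129, 0.0]
contact_force: [-0.6, -0.8, -0.7]
width: 0.004
```

```bash
python3 w.py 45 0 210
```

```text
t 2.50 o -36.1 lat 41.3 tipz 275.3 F(X,Y,z) [-0.8  0.6 -0.7] w 0.00 toolx deg 85.3 tilt [-0.  0.]
tool shift units [-0.406  0.205  0.326]
```

Call:
drive_tool --motion '[[[-0.2,0.1,0],0],[[-0.2,0.1,0.05],0],[[0,0,0.1],0],[[0,0,0.1],0],[[0,0,0.05],0],[[0,0,0.03],0],[[0,0,0.03],0],[[0,0,0.03],0]]'

```text
time_s: 3.3
tcp_pos: [0.4862, 0.1028, 0.2196]
tool_rot: [2.307, 2.132, 0.001]
contact_force: [-0.8, 1.0, -0.7]
width: 0.007
```

```bash
python3 w.py 45 0 145
```

```text
t 3.30 o 42.4 lat 0.7 tipz 197.6 F(X,Y,z) [ 0.9  0.9 -0.7] w 0.01 toolx deg 85.5 tilt [0.001 0.   ]
tool shift units [-0.013  0.003  0.263]
```

Call:
drive_tool --motion '[[[0,0,0.02],0],[[0,0,0.02],0],[[0,0,0.02],0],[[0,0,0.02],0],[[0,0,0.02],0],[[0,0,0.02],0]]'

```text
time_s: 3.9
tcp_pos: [0.4859, 0.1023, 0.1951]
tool_rot: [2.308, 2.131, 0.0]
contact_force: [-0.0, 0.2, -0.5]
width: 0.003
```

```bash
python3 w.py 45 0 145
```

```text
t 3.90 o 43.0 lat 0.9 tipz 173.1 F(X,Y,z) [ 0.2  0.  -0.5] w 0.00 toolx deg 85.4 tilt [0. 0.]
tool shift units [-0.01   0.005  0.141]
```

```bash
python3 - <<'E'
from h import *
a=snap("scene")["color"];b=snap("top")["color"]
cv2.imwrite("pics/p1.png",np.hstack([cv2.resize(a[70:290,220:450],None,fx=1.7,fy=1.7),cv2.resize(b[130:350,70:300],None,fx=1.7,fy=1.7)])[:,:,::-1])
E
```

```text
(no output)
```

View pics/p1.png

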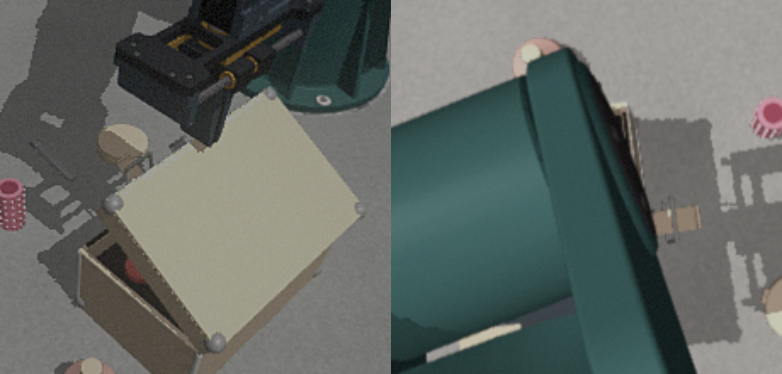

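Left: the finger sits on the lid's front edge (205,140); right: top view is blocked by the arm, latch visible at (680,218). Measure the lid angle.

```bash
cat > lid.py <<'E'
from h import *
from w import X,Y,O
def lid():
    c=snap("scene");P=cloud(c)
    d=P-O; x=d@X; y=d@Y
    M=(np.abs(y)<.11)&(x>-.03)&(x<.06)&(P[...,2]>.115)&(P[...,2]<.2)
    Q=np.stack([x[M],P[M][:,2]],1); k=np.polyfit(Q[:,0],Q[:,1],1)
    r=Q[:,1]-np.polyval(k,Q[:,0]);g=abs(r)<.004;k=np.polyfit(Q[g,0],Q[g,1],1)
    print("lid angle",-np.arctan(k[0]),"z at x=0",np.polyval(k,0),g.sum())
    return c,P
if __name__=="__main__": lid()
E
python3 lid.py
```

```text
lid angle 0.49403293964622735 z at x=0 0.1767781728703054 6925
```

```bash
python3 - <<'E'
from h import *
from w import X,Y,O
c=snap("scene");P=cloud(c)
cv2.imwrite("pics/p2.png",cv2.resize(c["color"][110:180,300:390,::-1],None,fx=8,fy=8,interpolation=cv2.INTER_CUBIC))
for v in range(126,172,3):
    print(v,[tuple(np.round([-(P[v,u]-O)@X*1e3,(P[v,u]-O)@Y*1e3,P[v,u,2]*1e3]).tolist()) for u in (332,338,344,350)])
E
```

```text
126 [(5.0, -85.0, 320.0), (12.0, -61.0, 303.0), (10.0, -49.0, 298.0), (26.0, -7.0, 267.0)]
129 [(5.0, -84.0, 314.0), (9.0, -63.0, 301.0), (31.0, -13.0, 262.0), (25.0, -6.0, 261.0)]
132 [(6.0, -81.0, 307.0), (40.0, -13.0, 251.0), (29.0, -14.0, 257.0), (27.0, 0.0, 251.0)]
135 [(6.0, -80.0, 303.0), (39.0, -12.0, 245.0), (29.0, -12.0, 251.0), (27.0, 2.0, 245.0)]
138 [(5.0, -79.0, 297.0), (39.0, -11.0, 239.0), (27.0, -13.0, 247.0), (27.0, 4.0, 238.0)]
141 [(6.0, -76.0, 290.0), (37.0, -11.0, 234.0), (27.0, -12.0, 241.0), (25.0, 3.0, 233.0)]
144 [(47.0, -10.0, 221.0), (37.0, -9.0, 227.0), (26.0, -11.0, 235.0), (26.0, 6.0, 225.0)]
147 [(47.0, -10.0, 215.0), (35.0, -11.0, 223.0), (26.0, -9.0, 228.0), (26.0, 9.0, 217.0)]
150 [(177.0, 198.0, -1.0), (35.0, -10.0, 216.0), (26.0, -8.0, 221.0), (34.0, 25.0, 196.0)]
153 [(45.0, -8.0, 202.0), (36.0, -6.0, 207.0), (26.0, -6.0, 214.0), (31.0, 22.0, 193.0)]
156 [(43.0, -10.0, 198.0), (37.0, -1.0, 197.0), (33.0, 9.0, 193.0), (27.0, 18.0, 191.0)]
159 [(39.0, -15.0, 198.0), (34.0, -4.0, 194.0), (29.0, 6.0, 191.0), (24.0, 15.0, 189.0)]
162 [(35.0, -18.0, 195.0), (30.0, -9.0, 193.0), (26.0, 1.0, 190.0), (21.0, 12.0, 187.0)]
165 [(32.0, -22.0, 193.0), (26.0, -13.0, 192.0), (22.0, -2.0, 188.0), (17.0, 7.0, 186.0)]
168 [(29.0, -25.0, 191.0), (24.0, -16.0, 188.0), (19.0, -6.0, 186.0), (13.0, 2.0, 185.0)]
171 [(26.0, -28.0, 189.0), (21.0, -19.0, 187.0), (15.0, -11.0, 185.0), (9.0, -2.0, 183.0)]
```

View pics/p2.png

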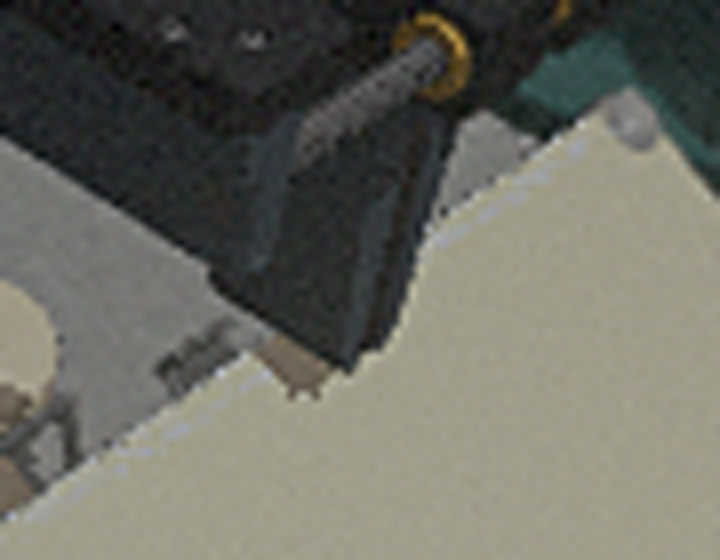

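```bash
python3 - <<'E'
from h import *
from w import X,Y,O,st
st()
c=snap("scene")
K=np.array([[c["fx"],0,c["cx"]],[0,c["fy"],c["cy"]],[0,0,1]])
for o,l,z in [(27,-13,173),(59,-13,173),(27,-13,191),(46,-13,202),(27,13,191),(27,13,173),(27,-13,205),(59,-13,205),(27,13,205),(27,-13,195),(59,-13,195),(27,13,195)]:
    p=O-X*o/1e3+Y*l/1e3+np.array([0,0,z/1e3])
    print(o,l,z,cv2.projectPoints(p.reshape(1,1,3),np.array(c["rvec"]),np.array(c["tvec"]),K,np.array(c["dist"]))[0].ravel().round(1))
E
```

```text
t 4.10 o 42.9 lat 0.9 tipz 173.4 F(X,Y,z) [ 0.5  0.2 -0.3] w 0.00 toolx deg 85.4 tilt [-0. -0.]
27 -13 173 [335.9 173. ]
59 -13 173 [321.2 163.1]
27 -13 191 [337.8 165.1]
46 -13 202 [329.7 154.1]
27 13 191 [348.  157.7]
27 13 173 [345.9 165.7]
27 -13 205 [339.3 158.7]
59 -13 205 [323.8 148.7]
27 13 205 [349.7 151.3]
27 -13 195 [338.2 163.3]
59 -13 195 [323.  153.3]
27 13 195 [348.5 155.9]
```

Crop: the finger bottom (343,156 in the full image) is seen over the lid surface, casting a brown shadow on it. By depth it is at z≈0.21, though the reported tip is 0.173, and the lid is unmoved. I'll go down gently and let contact settle the offset.

Call:
drive_tool --motion '[[[0,0,0.015],0],[[0,0,0.015],0],[[0,0,0.015],0],[[0,0,0.015],0]]'

```text
time_s: 4.55
tcp_pos: [0.4861, 0.1021, 0.1834]
tool_rot: [2.308, 2.131, 0.0]
contact_force: [-0.7, -3.5, 4.2]
width: 0.004
```

```bash
python3 w.py; python3 lid.py
```

```text
t 4.55 o 43.1 lat 0.7 tipz 161.4 F(X,Y,z) [-3.5  0.4  4.2] w 0.00 toolx deg 85.4 tilt [ 0. -0.]
lid angle 0.4455557477795708 z at x=0 0.17102950204410794 6708
```

Call:
drive_tool --motion '[[[0,0,0.02],0],[[0,0,0.02],0],[[0,0,0.02],0],[[0,0,0.02],0],[[0,0,0.02],0],[[0,0,0.02],0],[[0,0,0.02],0],[[0,0,0.02],0]]'

```text
time_s: 5.4
tcp_pos: [0.4859, 0.1023, 0.1511]
tool_rot: [-2.308, -2.131, 0.0]
contact_force: [0.5, -0.4, 1.4]
width: 0.002
```

```bash
sed -i 's/p\[2\]-.022)/p[2]+.0127)/; s/1e3+.022/1e3-.0127/' w.py; python3 w.py 43 0 134; python3 lid.py
```

```text
t 5.40 o 42.9 lat 1.0 tipz 163.8 F(X,Y,z) [-0.3 -0.5  1.4] w 0.00 toolx deg 85.4 tilt [-0.  0.]
tool shift units [-0.     0.005  0.149]
lid angle 0.22792334338758058 z at x=0 0.14875149289090367 5945
```

Call:
drive_tool --motion '[[[0,0,0.02],0],[[0,0,0.02],0],[[0,0,0.02],0],[[0,0,0.02],0],[[0,0,0.02],0],[[0,0,0.02],0],[[0,0,0.01],0],[[0,0,0.0],0]]'

```text
time_s: 6.25
tcp_pos: [0.4857, 0.1023, 0.1251]
tool_rot: [-2.308, -2.131, 0.001]
contact_force: [-0.0, -0.5, -0.3]
width: 0.002
```

```bash
python3 w.py 43 0 134; python3 lid.py
```

```text
t 6.25 o 42.9 lat 1.1 tipz 137.8 F(X,Y,z) [-0.5 -0.  -0.3] w 0.00 toolx deg 85.4 tilt [-0.001  0.   ]
tool shift units [-0.     0.006  0.019]
lid angle 0.055182898754980926 z at x=0 0.1334947281354847 5001
```

Call:
drive_tool --motion '[[[0,0,0.01],0],[[0,0,0.01],0],[[0,0,0.005],0],[[0,0,0],0]]'

```text
time_s: 6.7
tcp_pos: [0.486, 0.1022, 0.1205]
tool_rot: [2.308, 2.131, -0.0]
contact_force: [0.0, -2.6, 2.6]
width: 0.004
```

```bash
python3 w.py 43 0 133; python3 lid.py
```

```text
t 6.70 o 43.0 lat 0.9 tipz 133.2 F(X,Y,z) [-2.6 -0.3  2.6] w 0.00 toolx deg 85.4 tilt [-0. -0.]
tool shift units [0.    0.004 0.001]
lid angle 0.025049220717880696 z at x=0 0.13102500383484525 4989
```

Call:
drive_tool --motion '[[[0,0,0.004],0],[[0,0,0],0]]'

```text
time_s: 6.95
tcp_pos: [0.486, 0.1022, 0.1201]
tool_rot: [2.308, 2.131, -0.0]
contact_force: [-3.7, -4.4, 12.0]
width: 0.003
```

```bash
python3 w.py 43 0 190; python3 lid.py
```

```text
t 6.95 o 43.0 lat 0.8 tipz 132.8 F(X,Y,z) [-4.6  3.3 12. ] w 0.00 toolx deg 85.4 tilt [-0. -0.]
tool shift units [ 0.     0.004 -0.286]
lid angle 0.02178478958283393 z at x=0 0.1308135775627145 5058
```

Call:
drive_tool --motion '[[[0,0,-0.1],0],[[0,0,-0.1],0],[[-0.15,0.004,0],0],[[-0.2,0,0],0],[[-0.15,0,0],0],[[0,0,0],0]]'

```text
time_s: 7.6
tcp_pos: [0.4784, 0.0004, 0.1596]
tool_rot: [2.311, 2.128, -0.0]
contact_force: [-0.3, 0.4, 0.1]
width: 0.01
```

```bash
python3 w.py 138 0 140; cat > look.py <<'E'
from h import *
from lid import lid
from w import X,Y,O
import sys
c,P=lid();b=snap("top");P2=cloud(b)
cv2.imwrite(sys.argv[1],np.hstack([cv2.resize(c["color"][110:230,240:370],None,fx=3,fy=3),cv2.resize(b["color"][200:320,185:315],None,fx=3,fy=3)])[:,:,::-1])
for n,Q in(("scene",P),("top",P2)):
    d=Q-O;o=-d@X*1e3;l=d@Y*1e3;z=Q[...,2]*1e3
    M=(o>78)&(o<150)&(abs(l)<26)&(z>35)&(z<135)
    A=np.stack([o[M],l[M],z[M]],1);A=A[np.argsort(A[:,0])]
    for lo in range(78,150,4):
        B=A[(A[:,0]>=lo)&(A[:,0]<lo+4)]
        if len(B)>1: print(n,lo,len(B),"z %d-%d med %d"%(B[:,2].min(),B[:,2].max(),np.median(B[:,2])),"l %d..%d"%(B[:,1].min(),B[:,1].max()), "side l med z", [int(np.median(B[m,2])) for m in (abs(B[:,1])<10,abs(B[:,1])>15) if m.sum()])
E
python3 look.py pics/p3.png
```

```text
t 7.60 o 145.1 lat -0.3 tipz 172.3 F(X,Y,z) [0.4 0.3 0.1] w 0.01 toolx deg 85.3 tilt [ 0. -0.]
tool shift units [ 0.036 -0.001  0.161]
lid angle 0.020200927880098554 z at x=0 0.1308997435191318 5371
scene 78 12 z 129-132 med 131 l -17..24 side l med z [131, 131]
scene 98 19 z 94-103 med 97 l -21..18 side l med z [97, 99]
scene 102 49 z 93-114 med 99 l -22..20 side l med z [98, 103]
scene 106 67 z 90-128 med 117 l -22..19 side l med z [100, 118]
scene 110 41 z 98-128 med 103 l -21..18 side l med z [102, 126]
scene 114 21 z 100-106 med 103 l -7..9 side l med z [103]
scene 118 10 z 103-107 med 105 l -11..7 side l med z [105]
scene 122 12 z 104-110 med 108 l -11..8 side l med z [108]
scene 126 22 z 106-112 med 109 l -11..8 side l med z [109]
scene 130 29 z 109-116 med 113 l -10..11 side l med z [113]
```

View pics/p3.png

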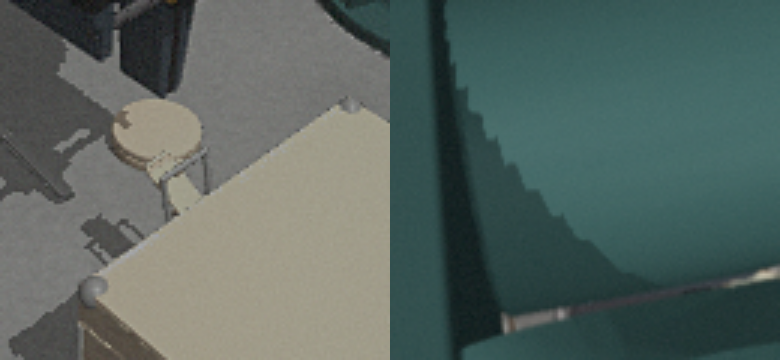

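Call:
drive_tool --motion '[[[0.045,0,0.1],0],[[0,0,0.1],0],[[0,0,0.05],0],[[0,0,0],0]]'

```text
time_s: 8.1
tcp_pos: [0.4786, 0.0122, 0.1085]
tool_rot: [-2.306, -2.131, 0.003]
contact_force: [-0.0, 0.2, 0.1]
width: 0.004
```

```bash
python3 w.py 121 -1 121
```

```text
t 8.10 o 133.3 lat 0.5 tipz 121.2 F(X,Y,z) [0.2 0.1 0.1] w 0.00 toolx deg 85.5 tilt [-0.002  0.   ]
tool shift units [0.061 0.008 0.001]
```

Call:
drive_tool --motion '[[[0.02,0.004,0],0],[[0.02,0.004,0],0],[[0.02,0,0],0],[[0.02,0,0.005],0],[[0.02,0,0.005],0],[[0.015,0,0.005],0],[[0,0,0],0]]'

```text
time_s: 8.8
tcp_pos: [0.4828, 0.0347, 0.1065]
tool_rot: [-2.308, -2.132, 0.0]
contact_force: [-0.2, -0.4, 0.4]
width: 0.002
```

```bash
python3 w.py 102 -1 116.5;  python3 look.py pics/x.png
```

```text
t 8.80 o 110.6 lat -1.7 tipz 119.2 F(X,Y,z) [-0.4  0.2  0.4] w 0.00 toolx deg 85.5 tilt [-0.  0.]
tool shift units [ 0.043 -0.003  0.013]
lid angle 0.020331449298771467 z at x=0 0.1308929478302738 5373
scene 78 11 z 130-132 med 131 l -20..25 side l med z [131, 132]
scene 86 19 z 122-127 med 125 l -21..16 side l med z [125, 125]
scene 90 49 z 112-134 med 125 l -22..19 side l med z [126, 120]
scene 94 33 z 103-134 med 123 l -21..18 side l med z [127, 106]
scene 98 24 z 95-134 med 99 l -22..17 side l med z [96, 99]
scene 102 21 z 90-134 med 99 l -20..17 side l med z [97, 92]
scene 106 23 z 92-132 med 100 l -13..5 side l med z [100]
scene 110 26 z 99-132 med 103 l -13..4 side l med z [102]
scene 114 18 z 100-133 med 104 l -14..1 side l med z [104]
scene 118 24 z 103-133 med 106 l -12..0 side l med z [105]
scene 122 20 z 105-133 med 108 l -13..0 side l med z [107]
scene 126 16 z 106-124 med 110 l -11..-1 side l med z [110]
scene 130 2 z 110-111 med 110 l -10..-8 side l med z [111]
```

Call:
drive_tool --motion '[[[0.012,0,0.004],0],[[0.012,0,0.005],0],[[0.01,0,0.004],0],[[0.005,0,0],0],[[0,0,0],0]]'

```text
time_s: 9.4
tcp_pos: [0.4835, 0.0422, 0.104]
tool_rot: [-2.308, -2.131, 0.0]
contact_force: [0.0, -0.3, -0.8]
width: 0.004
```

```bash
python3 w.py 101 -1 116.5;  python3 look.py pics/x.png | head -6
```

```text
t 9.40 o 103.0 lat -1.8 tipz 116.7 F(X,Y,z) [-0.3 -0.  -0.8] w 0.00 toolx deg 85.4 tilt [-0.  0.]
tool shift units [ 0.01  -0.004  0.001]
lid angle 0.019867112376798175 z at x=0 0.13089767175501932 5375
scene 78 10 z 130-133 med 131 l -20..25 side l med z [131, 132]
scene 82 16 z 121-134 med 128 l -13..4 side l med z [127]
scene 86 30 z 117-134 med 127 l -13..6 side l med z [127]
scene 90 13 z 112-133 med 126 l -13..18 side l med z [112]
scene 94 9 z 105-133 med 126 l -19..-7 side l med z [114, 105]
```

Call:
drive_tool --motion '[[[0.005,0,0],0],[[0.005,0,0],0],[[0.005,0,0],0],[[0,0,0],0]]'

```text
time_s: 9.9
tcp_pos: [0.4837, 0.0452, 0.104]
tool_rot: [-2.308, -2.131, 0.0]
contact_force: [-0.1, -0.7, 0.1]
width: 0.006
```

```bash
python3 w.py 101 -1 116.5
```

```text
t 9.90 o 100.0 lat -1.8 tipz 116.7 F(X,Y,z) [-0.7  0.   0.1] w 0.01 toolx deg 85.4 tilt [-0.  0.]
tool shift units [-0.005 -0.004  0.001]
```

Call:
drive_tool --motion '[[[0.004,0,0],0],[[0,0,0],0]]'

```text
time_s: 10.1
tcp_pos: [0.4838, 0.0457, 0.104]
tool_rot: [2.307, 2.131, -0.001]
contact_force: [-1.2, -3.9, 0.6]
width: 0.005
```

```bash
python3 w.py
```

```text
t 10.10 o 99.5 lat -1.8 tipz 116.7 F(X,Y,z) [-4.   0.8  0.6] w 0.00 toolx deg 85.5 tilt [-0.    -0.001]
```

Call:
drive_tool --motion '[[[0.004,0,0],0],[[0,0,0],0]]'

```text
time_s: 10.3
tcp_pos: [0.4838, 0.0461, 0.104]
tool_rot: [2.307, 2.132, -0.002]
contact_force: [-0.3, -10.7, 1.1]
width: 0.004
```

```bash
python3 w.py; python3 look.py pics/p4.png|head -6
```

```text
t 10.30 o 99.1 lat -1.8 tipz 116.7 F(X,Y,z) [-10.7  -0.6   1.1] w 0.00 toolx deg 85.5 tilt [-0.    -0.001]
lid angle 0.020621469219902683 z at x=0 0.130916100978557 5382
scene 78 20 z 127-134 med 131 l -20..22 side l med z [131, 131]
scene 82 17 z 123-133 med 128 l -13..1 side l med z [128]
scene 86 9 z 117-134 med 128 l -13..-10 side l med z []
scene 90 10 z 117-133 med 126 l -12..-9 side l med z [117]
scene 94 10 z 114-133 med 126 l -12..-7 side l med z [114]
```

Call:
drive_tool --motion '[[[-0.01,0,0],0],[[0,0,-0.03],0],[[0,0,-0.02],0],[[0.01,0,0],0],[[0.01,0,0],0],[[0,0,0],0]]'

```text
time_s: 11.0
tcp_pos: [0.484, 0.049, 0.114]
tool_rot: [-2.308, -2.132, -0.0]
contact_force: [0.4, 0.1, -0.6]
width: 0.001
```

```bash
python3 w.py 96.6 -1 120; python3 look.py pics/p4.png
```

```text
t 11.00 o 96.2 lat -1.7 tipz 126.7 F(X,Y,z) [ 0.2 -0.3 -0.6] w 0.00 toolx deg 85.5 tilt [0. 0.]
tool shift units [-0.002 -0.004  0.034]
lid angle 0.020536215665302948 z at x=0 0.1309038457882866 5379
scene 78 16 z 130-134 med 132 l -20..14 side l med z [132, 132]
scene 82 4 z 126-133 med 129 l -12..-9 side l med z [126]
scene 86 3 z 131-134 med 133 l -12..-11 side l med z []
scene 90 5 z 127-134 med 132 l -12..-9 side l med z [127]
scene 98 15 z 95-134 med 97 l -20..10 side l med z [97, 95]
scene 102 33 z 92-134 med 98 l -21..9 side l med z [98, 92]
scene 106 27 z 93-134 med 100 l -12..8 side l med z [100]
scene 110 24 z 98-103 med 101 l -11..9 side l med z [101]
scene 114 19 z 100-106 med 104 l -11..8 side l med z [104]
scene 118 21 z 102-107 med 105 l -11..7 side l med z [105]
scene 122 11 z 104-109 med 107 l -12..3 side l med z [106]
scene 126 4 z 106-110 med 109 l -10..-8 side l med z [109]
scene 130 2 z 111-112 med 111 l -11..-10 side l med z []
```

View pics/p4.png

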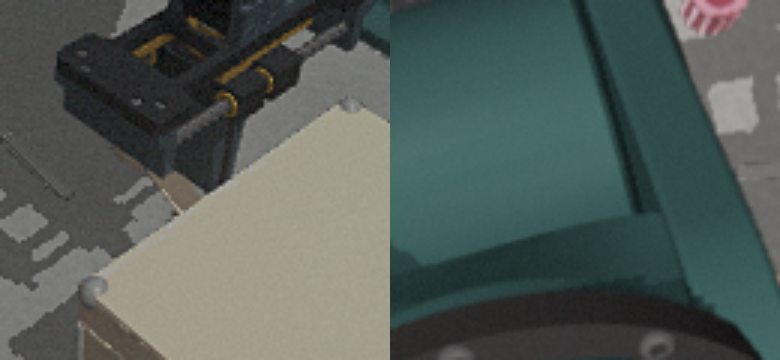

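The hand is over the latch in front of the lid and the loop is hidden under the finger. I'll press down gently.

Call:
drive_tool --motion '[[[0,0,0.01],0],[[0,0,0.01],0],[[0,0,0.01],0],[[0,0,0.005],0],[[0,0,0],0]]'

```text
time_s: 11.6
tcp_pos: [0.4842, 0.0487, 0.1071]
tool_rot: [-2.308, -2.131, -0.0]
contact_force: [-1.3, -0.1, 5.8]
width: 0.006
```

```bash
python3 w.py 96.6 -1 115; python3 look.py pics/x.png
```

```text
t 11.60 o 96.5 lat -1.9 tipz 119.8 F(X,Y,z) [-0.2  1.3  5.8] w 0.01 toolx deg 85.4 tilt [-0.  0.]
tool shift units [-0.001 -0.005  0.024]
lid angle 0.01960513950279631 z at x=0 0.13086649536223754 5374
scene 78 22 z 129-134 med 132 l -20..25 side l med z [131, 132]
scene 82 7 z 123-134 med 129 l -13..-11 side l med z []
scene 86 4 z 124-132 med 128 l -13..-11 side l med z []
scene 90 10 z 120-134 med 127 l -13..-10 side l med z []
scene 94 6 z 124-134 med 130 l -13..-11 side l med z []
scene 98 16 z 94-132 med 123 l -20..7 side l med z [96, 95]
scene 102 35 z 91-134 med 96 l -21..7 side l med z [96, 92]
scene 106 26 z 91-133 med 98 l -13..6 side l med z [98]
scene 110 18 z 98-126 med 100 l -12..5 side l med z [100]
scene 114 19 z 99-104 med 101 l -11..5 side l med z [101]
scene 118 10 z 101-104 med 103 l -12..1 side l med z [103]
```

Call:
drive_tool --motion '[[[0,0,0.01],0],[[0,0,0.008],0],[[0,0,0.006],0],[[0,0,0],0]]'

```text
time_s: 12.1
tcp_pos: [0.4842, 0.0487, 0.1024]
tool_rot: [2.308, 2.131, 0.0]
contact_force: [-1.8, -0.3, 7.4]
width: 0.002
```

```bash
python3 w.py 96.6 -1 114; python3 look.py pics/x.png|grep -v " 8[26]"
```

```text
t 12.10 o 96.5 lat -2.0 tipz 115.1 F(X,Y,z) [-0.5  1.8  7.4] w 0.00 toolx deg 85.4 tilt [0. 0.]
tool shift units [-0.001 -0.005  0.005]
lid angle 0.019590991753176787 z at x=0 0.13088089582410706 5370
scene 78 20 z 130-134 med 131 l -22..19 side l med z [132, 130]
scene 90 11 z 114-134 med 128 l -13..-9 side l med z [114]
scene 94 12 z 119-133 med 126 l -13..-11 side l med z []
scene 98 9 z 114-134 med 123 l -13..-9 side l med z [114]
scene 102 25 z 90-134 med 93 l -19..6 side l med z [92, 90]
scene 106 27 z 87-131 med 93 l -13..7 side l med z [93]
scene 110 19 z 90-117 med 93 l -11..6 side l med z [93]
scene 114 14 z 92-94 med 93 l -11..6 side l med z [93]
scene 118 18 z 91-96 med 94 l -11..5 side l med z [94]
scene 122 4 z 93-94 med 94 l -10..5 side l med z [94]
scene 126 4 z 92-95 med 95 l -11..-9 side l med z [95]
scene 130 3 z 93-97 med 95 l -12..-9 side l med z [95]
scene 134 4 z 94-97 med 96 l -11..-11 side l med z []
```

Call:
drive_tool --motion '[[[0,0,0.004],0],[[0,0,0.002],0],[[0,0,0],0]]'

```text
time_s: 12.5
tcp_pos: [0.4842, 0.0487, 0.1013]
tool_rot: [2.308, 2.131, 0.0]
contact_force: [-3.0, -0.2, 8.8]
width: 0.001
```

```bash
python3 w.py
```

```text
t 12.50 o 96.5 lat -2.0 tipz 114.0 F(X,Y,z) [-0.4  3.   8.8] w 0.00 toolx deg 85.4 tilt [0. 0.]
```

Call:
drive_tool --motion '[[[0,0,0.004],0],[[0,0,0],0]]'

```text
time_s: 12.7
tcp_pos: [0.4843, 0.0487, 0.1007]
tool_rot: [2.308, 2.131, 0.0]
contact_force: [-4.7, -0.7, 14.2]
width: 0.005
```

```bash
python3 w.py
```

```text
t 12.70 o 96.5 lat -2.0 tipz 113.4 F(X,Y,z) [-1.1  4.6 14.2] w 0.00 toolx deg 85.4 tilt [0. 0.]
```

Call:
drive_tool --motion '[[[0,0,-0.04],0],[[0,0,-0.04],0],[[-0.1,-0.005,0],0],[[-0.1,-0.005,0],0],[[0,0,0],0]]'

```text
time_s: 13.2
tcp_pos: [0.4787, 0.0078, 0.1166]
tool_rot: [2.309, 2.13, 0.0]
contact_force: [0.8, 0.9, -0.7]
width: 0.007
```

```bash
python3 w.py 137 0 98; python3 look.py pics/p5.png
```

```text
t 13.20 o 137.8 lat -0.0 tipz 129.3 F(X,Y,z) [ 1.  -0.8 -0.7] w 0.01 toolx deg 85.4 tilt [ 0. -0.]
tool shift units [ 0.004 -0.     0.157]
lid angle 0.01978430779031045 z at x=0 0.13088903239966335 5367
scene 78 11 z 130-132 med 131 l -23..22 side l med z [131, 131]
scene 102 9 z 89-91 med 91 l -10..7 side l med z [90]
scene 106 19 z 87-92 med 90 l -11..9 side l med z [90]
scene 110 18 z 88-92 med 90 l -10..10 side l med z [91]
scene 114 18 z 89-93 med 90 l -12..9 side l med z [90]
scene 118 28 z 89-134 med 92 l -10..8 side l med z [92]
scene 122 23 z 89-133 med 91 l -11..9 side l med z [91]
scene 126 19 z 89-134 med 91 l -11..9 side l med z [91]
scene 130 20 z 89-134 med 92 l -11..9 side l med z [91]
scene 134 19 z 88-92 med 91 l -11..9 side l med z [92]
scene 138 24 z 91-134 med 93 l -11..9 side l med z [93]
scene 142 2 z 93-134 med 114 l -9..-6 side l med z [114]
scene 146 2 z 128-131 med 129 l -9..-7 side l med z [129]
```

View pics/p5.png

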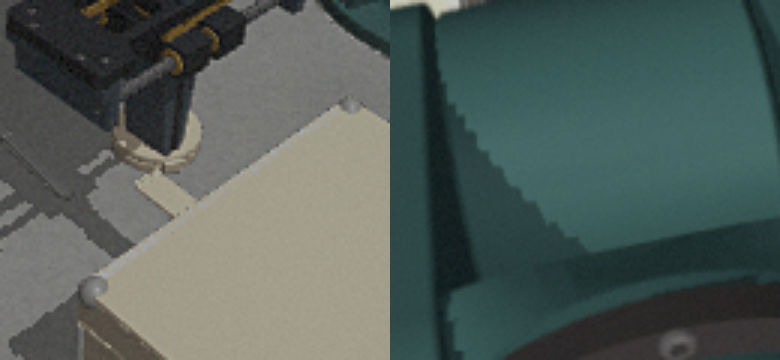

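Call:
drive_tool --motion '[[[0,0,0.09],0],[[0,0,0.06],0],[[0,0,0.03],0],[[0,0,0.02],0],[[0,0,0.02],0],[[0,0,0.02],0],[[0,0,0],0]]'

```text
time_s: 14.0
tcp_pos: [0.4789, 0.0091, 0.068]
tool_rot: [-2.308, -2.131, -0.0]
contact_force: [-0.1, 0.1, 0.5]
width: 0.001
```

```bash
python3 w.py 134.4 0 70.6; python3 look.py pics/x.png|awk '$2>=98||/angle/'
```

```text
t 14.00 o 136.4 lat -0.1 tipz 80.7 F(X,Y,z) [0.1 0.1 0.5] w 0.00 toolx deg 85.4 tilt [0. 0.]
tool shift units [ 0.01  -0.     0.051]
lid angle 0.01967141528823934 z at x=0 0.13090305888158052 5360
scene 106 7 z 82-84 med 83 l -11..8 side l med z [83]
scene 110 13 z 79-83 med 82 l -11..7 side l med z [82]
scene 114 16 z 78-123 med 81 l -11..8 side l med z [80]
scene 118 168 z 77-134 med 109 l -14..10 side l med z [106]
scene 122 30 z 76-134 med 107 l -14..3 side l med z [84]
scene 126 34 z 74-133 med 105 l -14..-6 side l med z [77]
scene 130 28 z 73-128 med 98 l -13..-4 side l med z [75]
scene 134 31 z 72-124 med 100 l -13..-4 side l med z [74]
scene 138 22 z 72-134 med 94 l -14..-3 side l med z [74]
scene 142 21 z 84-134 med 102 l -15..-9 side l med z [84, 133]
scene 146 8 z 84-104 med 94 l -12..-9 side l med z [86]
```

Call:
drive_tool --motion '[[[0.005,0,0.017],0],[[0.005,0,0.017],0],[[0.005,0,0.017],0],[[0.009,0,0.013],0],[[0.01,0,0.013],0],[[0.01,0,0.011],0],[[0,0,0],0]]'

```text
time_s: 14.8
tcp_pos: [0.48, 0.0178, 0.0507]
tool_rot: [2.307, 2.131, 0.001]
contact_force: [-0.7, -2.1, 6.2]
width: 0.007
```

```bash
python3 w.py 123.7 0 59.4; python3 look.py pics/x.png|awk '$2>=98||/angle/'
```

```text
t 14.80 o 127.6 lat -0.4 tipz 63.4 F(X,Y,z) [-2.1  0.6  6.2] w 0.01 toolx deg 85.5 tilt [ 0.001 -0.   ]
tool shift units [ 0.02  -0.002  0.02 ]
lid angle 0.007312673121360653 z at x=0 0.12982627532158536 5326
scene 106 27 z 81-117 med 98 l -11..8 side l med z [98]
scene 110 110 z 72-127 med 99 l -15..10 side l med z [96, 123]
scene 114 22 z 71-119 med 98 l -15..-10 side l med z [117]
scene 118 28 z 62-116 med 88 l -14..-7 side l med z [62]
scene 122 20 z 64-106 med 89 l -13..-8 side l med z [64]
scene 126 21 z 67-120 med 85 l -14..-9 side l med z [67]
scene 130 21 z 60-122 med 90 l -15..-6 side l med z [60, 121]
scene 134 10 z 64-88 med 74 l -12..-8 side l med z [64]
scene 138 10 z 70-82 med 76 l -12..-10 side l med z []
scene 142 4 z 62-75 med 72 l -11..-7 side l med z [62]
```

Call:
drive_tool --motion '[[[0.01,0,0.009],0],[[0.01,0,0.009],0],[[0.01,0,0.006],0],[[0.01,0,0.005],0],[[0.01,0,0.003],0],[[0,0,0],0]]'

```text
time_s: 15.5
tcp_pos: [0.4807, 0.0278, 0.0442]
tool_rot: [2.307, 2.131, 0.001]
contact_force: [1.0, -3.8, 1.1]
width: 0.003
```

```bash
python3 w.py 112 0 55.5; python3 lid.py
```

```text
t 15.50 o 117.7 lat -0.2 tipz 56.9 F(X,Y,z) [-3.7 -1.4  1.1] w 0.00 toolx deg 85.5 tilt [ 0.001 -0.   ]
tool shift units [ 0.028 -0.001  0.007]
lid angle 0.002649305735420574 z at x=0 0.12951416643977812 5327
```

Call:
drive_tool --motion '[[[0.008,0,0.004],0],[[0.006,0,0],0],[[0.005,0,0],0],[[0,0,0],0]]'

```text
time_s: 15.95
tcp_pos: [0.4807, 0.0311, 0.0433]
tool_rot: [2.307, 2.131, -0.001]
contact_force: [3.9, -11.5, -2.8]
width: 0.001
```

```bash
python3 w.py 112 0 55.5; python3 lid.py
```

```text
t 15.95 o 114.3 lat 0.0 tipz 56.0 F(X,Y,z) [-11.1  -4.8  -2.8] w 0.00 toolx deg 85.5 tilt [ 0.    -0.001]
tool shift units [0.012 0.    0.003]
lid angle 0.0032456997611179476 z at x=0 0.12949346699452793 5319
```

Call:
drive_tool --motion '[[[0.003,0,0],0],[[0,0,0],0]]'

```text
time_s: 16.2
tcp_pos: [0.4808, 0.0313, 0.0433]
tool_rot: [2.306, 2.131, -0.001]
contact_force: [3.4, -17.3, -1.5]
width: 0.003
```

```bash
python3 w.py
```

```text
t 16.20 o 114.1 lat -0.0 tipz 56.0 F(X,Y,z) [-16.9  -4.8  -1.5] w 0.00 toolx deg 85.5 tilt [ 0.    -0.001]
```

Call:
drive_tool --motion '[[[0.003,0,0],0],[[0,0,0],0]]'

```text
time_s: 16.4
tcp_pos: [0.4807, 0.0321, 0.0432]
tool_rot: [2.307, 2.131, -0.001]
contact_force: [4.5, -12.0, -5.3]
width: 0.009
```

```bash
python3 w.py
```

```text
t 16.40 o 113.3 lat 0.1 tipz 55.9 F(X,Y,z) [-11.6  -5.5  -5.3] w 0.01 toolx deg 85.5 tilt [ 0.    -0.001]
```

Call:
drive_tool --motion '[[[0.003,0,0],0],[[0,0,0],0]]'

```text
time_s: 16.6
tcp_pos: [0.4805, 0.0331, 0.0432]
tool_rot: [-2.308, -2.131, 0.001]
contact_force: [3.2, -5.9, -3.2]
width: 0.003
```

```bash
python3 w.py
```

```text
t 16.60 o 112.3 lat 0.4 tipz 55.9 F(X,Y,z) [-5.7 -3.7 -3.2] w 0.00 toolx deg 85.4 tilt [-0. -0.]
```

Call:
drive_tool --motion '[[[0.003,0,0],0],[[0,0,0],0]]'

```text
time_s: 16.8
tcp_pos: [0.4806, 0.0333, 0.0432]
tool_rot: [2.307, 2.131, -0.001]
contact_force: [3.0, -14.0, -3.3]
width: 0.002
```

```bash
python3 w.py
```

```text
t 16.80 o 112.1 lat 0.3 tipz 55.9 F(X,Y,z) [-13.7  -4.2  -3.3] w 0.00 toolx deg 85.5 tilt [-0.    -0.001]
```

Call:
drive_tool --motion '[[[0.003,0,0],0],[[0,0,0],0]]'

```text
time_s: 17.0
tcp_pos: [0.4806, 0.0334, 0.0431]
tool_rot: [2.307, 2.132, -0.002]
contact_force: [1.9, -22.8, -2.0]
width: 0.01
```

```bash
python3 w.py
```

```text
t 17.00 o 112.0 lat 0.4 tipz 55.8 F(X,Y,z) [-22.5  -3.8  -2. ] w 0.01 toolx deg 85.5 tilt [-0.001 -0.002]
```

Call:
drive_tool --motion '[[[-0.01,0,0],0],[[-0.05,0,0],0],[[-0.1,0,0],0],[[-0.1,0,0],0],[[0,0,-0.2],0],[[0,0,-0.25],0],[[0,0,-0.25],0],[[0,0,-0.25],0]]'

```text
time_s: 17.8
tcp_pos: [0.4759, -0.0175, 0.2352]
tool_rot: [-2.308, -2.131, 0.0]
contact_force: [0.6, -0.1, -0.6]
width: 0.004
```

Call:
drive_tool --motion '[[[0.2,-0.11,-0.1],0],[[0.2,-0.11,-0.1],0],[[0.2,-0.11,0],0],[[0.2,-0.11,0],0],[[0.2,-0.11,0],0],[[0.2,-0.11,0],0],[[0.2,-0.11,0],0],[[0.2,-0.11,0],0]]'

```text
time_s: 18.6
tcp_pos: [0.3254, 0.3169, 0.2734]
tool_rot: [-2.308, -2.131, 0.0]
contact_force: [1.2, 0.6, -0.1]
width: 0.005
```

Call:
drive_tool --motion '[[[0.2,-0.11,0],0],[[0.2,-0.11,0],0],[[0.2,-0.11,0],0],[[0.2,-0.11,0],0],[[0.2,-0.11,0],0],[[0,0,0],0]]'

```text
time_s: 19.2
tcp_pos: [0.2312, 0.5269, 0.273]
tool_rot: [-2.304, -2.134, 0.001]
contact_force: [1.0, -0.7, -0.4]
width: 0.005
```

```bash
python3 w.py; python3 - <<'E'
from h import *
from lid import lid
from w import X,Y,O
c,P=lid();b=snap("top");P2=cloud(b)
a=dict(np.load("top0.npz"))["color"]
print("bystander change",[int(np.abs(a[v-20:v+20,u-22:u+22].astype(int)-b["color"][v-20:v+20,u-22:u+22]).mean()) for u,v in((157,160),(293,200),(327,256),(310,310))])
cv2.imwrite("pics/p6.png",np.hstack([cv2.resize(c["color"][110:230,240:370],None,fx=3,fy=3),cv2.resize(b["color"][200:320,185:315],None,fx=3,fy=3)])[:,:,::-1])
for n,Q in(("scene",P),("top",P2)):
    d=Q-O;o=-d@X*1e3;l=d@Y*1e3;z=Q[...,2]*1e3
    M=(o>78)&(o<150)&(abs(l)<26)&(z>25)&(z<128)
    A=np.stack([o[M],l[M],z[M]],1);A=A[np.argsort(A[:,2])];print(n,len(A));print(np.round(A[::max(1,len(A)//30)]).astype(int).tolist())
E
```

```text
t 19.20 o -358.3 lat 291.0 tipz 285.7 F(X,Y,z) [-0.6 -1.  -0.4] w 0.01 toolx deg 85.6 tilt [-0.001  0.   ]
lid angle 0.003567036593055102 z at x=0 0.12949472767134193 5321
bystander change [6, 5, 6, 6]
scene 2
[[80, -5, 128], [79, -19, 128]]
top 378
[[80, -26, 29], [98, -9, 32], [100, 4, 33], [96, 5, 36], [96, 0, 52], [80, 25, 66], [93, -13, 71], [93, 20, 75], [92, 12, 84], [94, 4, 85], [95, -7, 86], [91, 2, 86], [91, 13, 87], [90, 10, 89], [82, 12, 92], [81, -17, 95], [81, 10, 98], [81, 6, 101], [82, -8, 102], [86, -2, 103], [84, 1, 103], [85, -8, 104], [83, -2, 104], [87, -20, 105], [87, 0, 105], [86, 10, 106], [90, -6, 107], [90, -7, 109], [80, -14, 116], [80, -17, 127], [80, 17, 127], [81, 15, 128]]
```

View pics/p6.png

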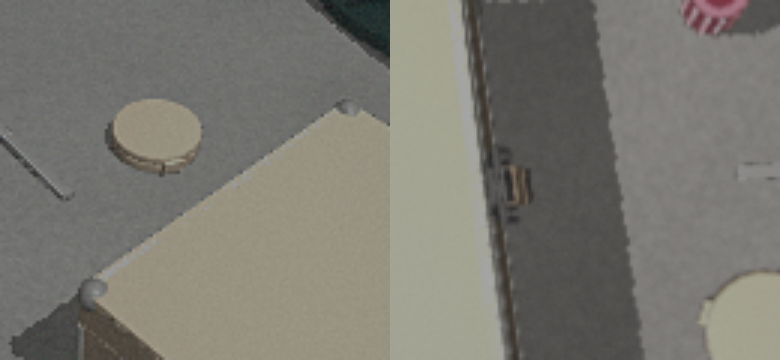

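The lid is shut. Seen from the top (515,185), the lever hangs flush: its outer face is 96 mm out both at z=52 and down by the catch, as it should be when home. The bystanders look unchanged, so I'm handing in.

```bash
python3 -c "from rig import ctrl;print(ctrl.finish_job())"
```

```text
the job is handed in; nothing more can be done
None
```

The makeup case is packed up and handed in at about 19 s. I lowered the lid onto its seal, tipped the loop over and pressed its crossbar in behind the keeper's lip. Then I swung the lever down and pushed it past the catch to its hard stop.

**Last checks:**
- **Lever:** the push peaked at about 17 N at the catch and fell to about 6 N. It then rose steeply to about 22 N over the last 0.2 mm, which is the hard stop. With the arm away, the lever's outer face measured 96 mm out from the case's centre, the value for home.
- **Lid:** it read 0.0036 rad with the arm away, down from about 0.020 rad at rest. The lid started dropping as the lever came down, which shows the loop had hooked.
- **Other things on the vanity:** the top-camera picture showed no visible change at any of the four.
- **Forces:** the highest I read was about 23 N, under the 35 N limit; readings came at the end of each move only.

**What disagreed:**
- **Tool height:** the reported height put the fingertips about 35 mm lower than the camera and the first contact with the lid did. I used the contact-based value, and it held for every later step.
- **Lid angle:** the final lid reading is not exactly 0. The same measure read about 0.002 rad low when the lid was at rest, so I can't confirm the last fraction of a millimetre from the image alone.

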